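Two sugars from the lump dispenser

ROBOT

A 6-joint arm with a two-finger parallel gripper is mounted at the origin on a cart in front of the work surface, level with it; the furniture and walls round the work are solid. World frame = base frame: x ahead of the robot, y to its left, z up, the work surface at z = 0. Lengths are in m, angles in rad, forces in N, time in s.
With the tool pointing down it reaches from about 0.25 to 0.775 m from the base axis. Payload 4 kg.
Tool frame: the origin (TCP) lies midway between the tips of the shut fingers; the grasp point (between the pads) lies 19 mm behind it; z points along the fingers, y is the line along which they close (so a half turn about z gives the same grasp; the last joint's range is limited). The gripper opens to 85 mm and grips with 20 to 120 N. Pads are 22 mm wide; open, the fingers measure 114 mm over their backs; the gripper's body (76 mm by 85 mm) begins 54 mm behind the grasp point. The pads swing forward as they close: fully open they stand 13 mm farther back than shut.
Start: joints at [1.122, 0.087, 1.371, -0, 1.684, -0.103], TCP at [0.186, 0.517, 0.231] pointing down, gripper open.
Joint ranges: [-3.1, 3.1], [-0.76, 2.03], [0.27, 2.55], [-1.08, 4.22], [0.17, 2.65], [-2.57, 2.57]. Speed limits (rad/s): [2.79, 2.79, 3.14, 3.14, 3.14, 3.14].

INTERFACE

Orientations are given as a unit quaternion [w, x, y, z].
In Python, from cell import status, eyes, job gives the robot as it stands. The module is installed in compiled form; this text tells all that it offers.
- The arm moves only by the tool arm_command, never from a script. Its argument "series" is one flat list of numbers, 7 for each row, row after row: the closure, from 0 (fully open) to 1 (shut), then the shift along the tool's x, y, z in mm, then the turn, a rotation vector about the tool's x, y, z in degrees. A call has 1 to 10 rows; each row shifts and turns the commanded pose from where the row before left it, along the tool's axes as they then stand; what a row does not reach is not made up. A row lasts 1/12 s, in which the tool goes at most 41.7 mm and 7.16 degrees, less where a joint would pass 70% of its speed; a pose out of reach is approached as far as the arm can. A call is refused whole if a number of a shift passes 41.7 or a number of a turn 7.16, either way. A call with a gripper value outside its range is refused whole. The fingers move at their own pace and stop on an object; "grip_force" is the grip in N (left out, the last holds). Time passes only in rows, so rows that do not move let the fingers close. It gives the time, the measured TCP pose, the force, the opening and the grip force at its end, in the units of the state.
- status.sense(): the state, without advancing time (a new reading comes with each control period).
- eyes.read_camera(name): name is "side" or "top"; returns a dict with "image" (420x560x3 uint8, red, green, blue), "K" (3x3 intrinsics, pixels), "pose" (4x4, takes a point from camera to world coordinates). Camera axes: x right, y down, z forward; pixel columns grow to the right and rows downward; lengths in m; the calibration is good to about 2 mm. A picture is of the moment at which its call begins. There is no depth.
- job.close_job(): hands the job in; it is judged then, once.
Trained networks look in a picture, given as the dict that the camera call returned (one of the last four; its "shot" number tells which), for a name from the list of things; names that differ only in an ending like _2 or _b are one class to them, and where a whole thing is asked for, a point or a joint stands for the part that bears it (a point fixed in the world has none). Each returns a list of dicts, best first, with "p" (0 to 1); they miss things now and then, are a little off and sometimes report something else, mostly with a low value. They report only what shows in the picture. A call takes as long as a camera call. They do not tell look-alikes from the thing itself.
- eyes.outline_of(picture, label): "pixels" (420x560 bool, what is visible of it) and "rect" ([left, top, width, height] in pixels, round what is visible of it).
The state is a dict: "clock": time; "qpos": joint angles; "qd": joint speeds; "effort": joint torques, N m; "ee_pos": TCP position; "tcp_rot": TCP orientation; "force": force on the tool from outside, world axes, zero at the start; "wrist_torque": the same for the moment, N m; "width": opening from 0.0 (shut) to 1.0 (fully open); "grip_force": force on a finger pad.
Only numpy, scipy, OpenCV 4.12 (cv2) and the standard library are available. Lean on these libraries where they do the work, as an engineer would, in place of code of your own. Each camera call takes 0.05 s, during which the arm holds its last target. There are 200 camera calls.

TASK

Two sugars in the tan mug, please: slide the mug along the worktop, without lifting or tipping it, until it stands centred under the spout of the sugar-lump dispenser. Then, twice, press the dispenser's knob all the way down to its stop and let it come all the way up again, so that exactly two lumps drop into the mug. Leave the mug standing upright under the spout and do not disturb the coffee jar, the small spice jar or the tin.

Things in the scene. Friction and masses are not known exactly. Their poses are not given: they have to be found in the camera images.
- dispenser: Slim steel sugar-lump dispenser fixed to the worktop. Origin on the worktop straight under the spout; +x points back to its 56 mm wide column (front face at x = 50 mm; foot x 47 to 145 mm, 96 mm wide). Head over the spout: 30 mm wide, reaches to x = -18 mm. Behind it a clear magazine with white lid, top at 222 mm, holds four stacked lumps. Front (-x) looks roughly to the robot.
- spout (a point): Centre of the dispenser's downward spout opening (28 x 22 mm), 122 mm above the worktop; lumps fall straight down from it.
- plunger_top (a point): Middle of the flat top of the round black press knob (38 mm across, 16 mm thick) above the dispenser's head, 2 mm in front of the spout centre, 271 mm above the worktop when up. It moves straight down. Mind the wall cabinet above and behind: underside 509 mm above the worktop, front at world x = 0.62 m, door handles at x = 0.58 m from 545 mm up.
- plunger (a joint): Stroke of the press knob in m: 0 = up (rest), 0.028 = bottomed on its stop. Sprung: takes about 3 N to start and 7 to 8 N at the bottom, then it is rigid; it springs back by itself when let go. Each full stroke pushes the lowest lump out of the magazine into the spout; the next one drops into its place when the knob is fully up.
- mug: Empty tan mug, 101 mm tall, about 0.28 kg, left or right of the dispenser (not the one on the drainer). Origin on its underside, z up; the round cup, 78 mm outside, 66 mm inside, is centred 15 mm along +y; the handle (33 mm wide, 18 to 89 mm up) points along -y, to 70 mm from the cup's axis, and roughly to the robot. Inner floor 7 mm up.
- mug_axis (a point): Point on the axis of the mug's round cup, at the level of its underside.
- lump_1: White sugar lump, 18 mm cube, lowest of the four in the magazine (dispensed first). Origin: centre of its underside as built.
- lump_2: The same, second from the bottom (dispensed second).
- lump_3: The same, third from the bottom (stays in the magazine).
- lump_4: The same, topmost (stays in the magazine).
- coffee_jar: Round coffee jar with a yellow lid, 80 mm across, 163 mm tall, 0.7 kg; stands on the side of the dispenser where the mug is not. Bystander. Origin at the centre of its underside.
- cinnamon_jar: Small spice jar with a dark cap, 44 mm across, 105 mm tall, at the back left. Bystander. Origin at the centre of its underside.
- tin_small: Closed food tin, 76 mm across, 58 mm tall, at the back right. Bystander. Origin at the centre of its underside.
Things that resemble listed ones, but are neither listed nor needed, are in the scene too. Leave any blue or purple look-alike of the mug alone.

How it is judged:
On the way, in this order (a step that is already met when the one before it is completed fails the run):
1. the mug stands upright and still, centred under the spout (within 18 mm), knob still up (horizontal distance between mug_axis and spout below 0.018 m and angle between mug's own z axis and vertical below 0.08 rad and linear speed of mug below 0.02 m/s and value of joint plunger below 0.003 m), for 0.2 s.
2. the knob is pressed to its stop (first stroke) (value of joint plunger above 0.026 m), for 0.05 s.
3. the knob is fully up again and the first lump is in the mug (value of joint plunger below 0.003 m and horizontal distance between lump_1 and mug_axis below 0.036 m and z of lump_1 in the frame of mug below 0.08 m), for 0.1 s.
4. the knob is pressed to its stop again (second stroke) (value of joint plunger above 0.026 m), for 0.05 s.
At the end, for the whole second after the job is handed in: The first two lumps lie in the mug, the other two are still in the magazine, the knob is fully up (within 3 mm), and the mug stands upright and still on the worktop with its axis within 25 mm of the spout's centre (all of step 3 and horizontal distance between lump_2 and mug_axis below 0.036 m and z of lump_2 in the frame of mug below 0.08 m and height (world z) of each of lump_3, lump_4 above 0.12 m and horizontal distance between mug_axis and spout below 0.025 m and angle between mug's own z axis and vertical below 0.08 rad and height (world z) of mug below 0.006 m and linear speed of mug below 0.02 m/s); the robot touches nothing.
It fails at once if the mug is lifted off the worktop (20 mm) or tipped (over 0.3 rad) (height (world z) of mug above 0.02 m or angle between mug's own z axis and vertical above 0.3 rad).
It fails at once if a third lump is dispensed (height (world z) of lump_3 below 0.11 m).
It fails at once if the coffee jar, spice jar or tin is moved more than 30 mm (distance of any of coffee_jar, cinnamon_jar, tin_small from where it was at the start of the episode above 0.03 m).
It also fails if it takes over 54 s, if anything falls off the work surface, if the arm or the gripper's body presses on something with over 40 N, if the wrist force passes 120 N, or if a joint passes its speed limit or range.

## Working session

There is one attempt and no reset: what is moved stays moved. The work goes in short steps, Python scripts to look and compute and a tool call to move; the robot and the scene stay as the last step left them, time stands still between calls to the robot, and variables do not carry over. Pictures are saved under pics/ and viewed, at most 10 in all, crops included, and the job is handed in when it is done.

Besides the shell and the picture viewer there is one more tool, called after "Request:" by a JSON object that holds its "fn" and its "kwargs". arm_command: Moves the arm, as the interface text tells. Its arguments: {"type":"object","properties":{"series":{"type":"array","items":{"type":"number"}},"grip_force":{"type":"number"}},"required":["series"]}

```bash
mkdir -p pics
python3 - <<'E'
from cell import status, eyes, job
import cv2,numpy as np
s=status.sense(); print({k:np.round(v,3) for k,v in s.items()})
for n in("side","top"):
    p=eyes.read_camera(n); im=p["image"]; cv2.imwrite(f"pics/{n}0.png",im[:,:,::-1])
    print(n,np.round(p["K"],1).tolist(),np.round(p["pose"],4).tolist())
    np.savez(f"{n}0.npz",image=im,K=p["K"],pose=p["pose"])
    for l in("mug","dispenser","plunger","coffee_jar","cinnamon_jar","tin_small"):
        for d in eyes.outline_of(p,l)[:3]: print(l,round(d["p"],2),np.round(d["rect"],0),im[d["pixels"]].mean(0).round())
E
```

```text
{'clock': np.float64(0.0), 'qpos': array([ 1.122,  0.088,  1.372, -0.   ,  1.684, -0.103]), 'qd': array([ 0.001,  0.001, -0.   , -0.001, -0.001, -0.   ]), 'effort': array([ 2.0000e-03, -3.5186e+01, -3.1328e+01,  0.0000e+00,  1.1000e-02,
        0.0000e+00]), 'ee_pos': array([0.186, 0.517, 0.23 ]), 'tcp_rot': array([-0.   ,  0.172,  0.985, -0.001]), 'force': array([-0.08 , -0.221, -0.495]), 'wrist_torque': array([0.035, 0.023, 0.049]), 'grip_force': np.float64(0.0), 'width': np.float64(0.998)}
side [[451.2, 0.0, 278.2], [0.0, 451.2, 205.9], [0.0, 0.0, 1.0]] [[0.3405, -0.5499, 0.7627, -0.4364], [-0.9402, -0.2026, 0.2737, -0.5221], [0.004, -0.8103, -0.586, 0.9705], [0.0, 0.0, 0.0, 1.0]]
mug 0.75 [307. 243.  21.  38.] [160. 143. 111.]
mug 0.75 [400. 270.  30.  44.] [ 35.  75. 146.]
mug 0.58 [154. 210.  40.  36.] [ 99.  54. 121.]
dispenser 0.75 [249. 195.  39.  66.] [149. 150. 151.]
plunger 0.72 [250. 192.  14.  22.] [77. 76. 79.]
coffee_jar 0.91 [201. 212.  30.  56.] [151. 142. 105.]
cinnamon_jar 0.81 [182. 191.  18.  32.] [120. 118.  90.]
tin_small 0.71 [311. 221.  22.  23.] [207. 205. 195.]
top [[438.8, 0.0, 285.4], [0.0, 438.8, 206.2], [0.0, 0.0, 1.0]] [[0.0172, -0.9918, 0.1266, 0.3792], [-0.9998, -0.0187, -0.0112, -0.1734], [0.0135, -0.1264, -0.9919, 1.6855], [0.0, 0.0, 0.0, 1.0]]
mug 0.88 [174. 209.  29.  22.] [137.  75. 161.]
mug 0.76 [378. 218.  27.  32.] [ 56.  91. 159.]
mug 0.75 [294. 177.  19.  13.] [232. 231. 228.]
dispenser 0.73 [255. 191.  27.  44.] [219. 219. 219.]
plunger 0.54 [261. 221.  10.  12.] [95. 93. 94.]
coffee_jar 0.93 [219. 218.  26.  27.] [223. 219. 159.]
coffee_jar 0.3 [256. 191.  24.  45.] [217. 217. 217.]
cinnamon_jar 0.75 [172. 178.  20.  16.] [138. 134.  90.]
tin_small 0.69 [299. 212.  23.  30.] [204. 186. 150.]
tin_small 0.55 [294. 175.  17.  16.] [243. 243. 241.]
```

Run:
```python
import cv2,numpy as np
a=cv2.imread("pics/side0.png")[170:320,140:440]; b=cv2.imread("pics/top0.png")[160:270,160:420]
cv2.imwrite("pics/side0c.png",cv2.resize(a,(800,400),interpolation=2)); cv2.imwrite("pics/top0c.png",cv2.resize(b,(780,330),interpolation=2))
```

```text
(no output)
```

View pics/side0c.png

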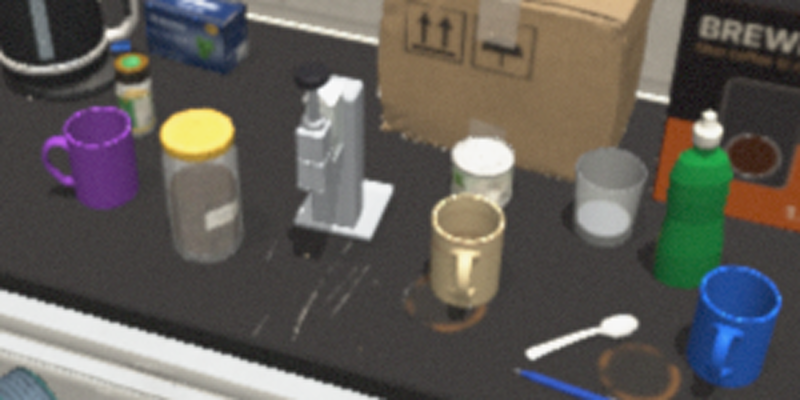

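View pics/top0c.png

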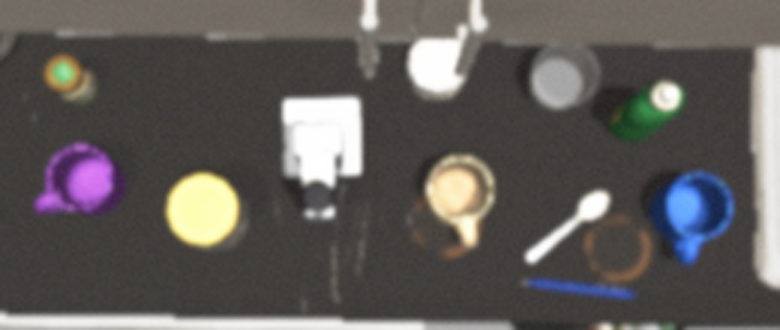

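The side crop shows the tan mug at about (467,250), right of the dispenser, with its handle toward the robot. The knob is at about (312,75) and the coffee jar at (203,185). In the top crop the mug rim is centred at about (460,188), the knob at (318,195) and the jar at (203,209). Next I fit the mug model to both silhouettes and triangulate the knob.

```bash
cat > h.py <<'E'
import cv2,numpy as np
from scipy.optimize import minimize
t=np.linspace(0,2*np.pi,48)
def proj(p,X):
    P=np.asarray(p["pose"]);c=(np.asarray(X)-P[:3,3])@P[:3,:3];u=c@np.asarray(p["K"]).T;return u[:,:2]/u[:,2:]
def ray(p,uv,z):
    P=np.asarray(p["pose"]);d=P[:3,:3]@np.linalg.solve(p["K"],[*uv,1]);return P[:3,3]+d*(z-P[2,3])/d[2]
def mugmask(p,roi):
    h=cv2.cvtColor(p["image"],cv2.COLOR_RGB2HSV);m=((h[...,0]>10)&(h[...,0]<26)&(h[...,1]>55)&(h[...,2]>105)).astype(np.uint8)
    k=np.zeros_like(m);k[roi[1]:roi[3],roi[0]:roi[2]]=1;m*=k
    n,l,s,c=cv2.connectedComponentsWithStats(m)
    m=(l==1+np.argmax(s[1:,4])).astype(np.uint8)
    cs,_=cv2.findContours(m,cv2.RETR_EXTERNAL,cv2.CHAIN_APPROX_NONE);return cv2.drawContours(m,cs,-1,1,-1)
def render(p,x,y,a,S=4):
    m=np.zeros((420*S,560*S),np.uint8)
    cup=np.array([[x+.039*np.cos(q),y+.039*np.sin(q),z] for z in(0,.101) for q in t])
    d=np.array([np.cos(a),np.sin(a)]);n=np.array([-d[1],d[0]])
    hd=np.array([[*(np.array([x,y])+r*d+w*n),z] for r in(.035,.07) for w in(-.006,.006) for z in(.018,.089)])
    for X in(cup,hd): cv2.fillConvexPoly(m,cv2.convexHull(((proj(p,X)+.5)*S).astype(np.int32)),1)
    return cv2.resize(m.astype(np.float32),(560,420),interpolation=cv2.INTER_AREA)
def fit(views,x0):
    f=lambda v:sum(np.abs(render(p,v[0],v[1],v[2])-m).sum() for p,m in views)
    return minimize(f,x0,method="Nelder-Mead",options=dict(initial_simplex=np.array(x0)+np.array([[0,0,0],[.02,0,0],[0,.02,0],[0,0,.4]])))
E
python3 - <<'E'
from h import *
S=dict(np.load("side0.npz"));T=dict(np.load("top0.npz"))
ms=mugmask(S,(298,235,332,290));mt=mugmask(T,(295,205,330,245));print(ms.sum(),mt.sum())
g=ray(T,(313.3,222.7),.101);print(g)
for V in([(S,ms),(T,mt)],[(S,ms)],[(T,mt)]):
    r=fit(V,[g[0],g[1],np.pi]);print(r.x.round(4),r.fun)
# knob: dark disc
A=(265.9,225.0);print("knob top",ray(T,A,.271),"side",ray(S,(140+312/2.667,170+72/2.667),.271))
for c in((283,98),(360,97),(360,175),(285,175)): print(ray(T,(160+c[0]/3,160+c[1]/3),.006).round(3))
for c in((338,236),(392,184)): print("side foot",ray(S,(140+c[0]/2.667,170+c[1]/2.667),.006).round(3))
print("jar",ray(T,(160+203/3,160+209/3),.163))
a=np.vstack([cv2.resize(S["image"][185:265,235:315],(480,480),interpolation=2)]);b=cv2.resize(T["image"][185:245,245:295],(400,480),interpolation=2)
cv2.imwrite("pics/d.png",np.hstack([a[:,:400],b])[:,:,::-1])
E
```

```text
1010 477
[ 0.52309602 -0.29353304  0.101     ]
[ 0.5253 -0.2917  3.4038] 191.75
[ 0.5263 -0.2917  3.6628] 81.6875
[ 0.5246 -0.2937  3.3464] 85.0
knob top [ 0.49739132 -0.12749392  0.271     ] side [ 0.49287033 -0.1271687   0.271     ]
[ 0.644 -0.071  0.006]
[ 0.647 -0.171  0.006]
[ 0.546 -0.172  0.006]
[ 0.544 -0.076  0.006]
side foot [ 0.541 -0.134  0.006]
side foot [ 0.653 -0.163  0.006]
jar [0.48776984 0.00814397 0.163     ]
```

View pics/d.png

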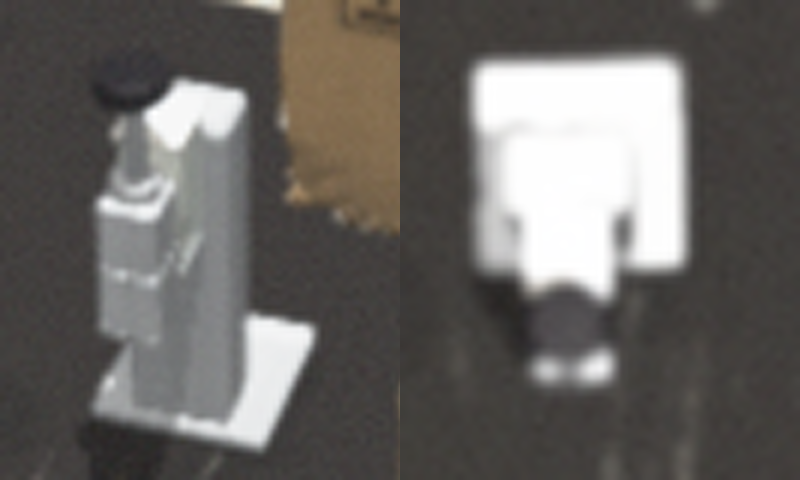

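The knob sits at (0.495, -0.127), so the spout is at about (0.498, -0.127). The mug axis is at (0.525, -0.292) and its handle points along about 194°. I'll grip the handle with the tool tilted 45°, from the robot's side.

```bash
cat > plan.py <<'E'
import numpy as np
from scipy.spatial.transform import Rotation as R, Slerp
from cell import status
def Rt(az,el):  # tool z toward azimuth az, el below horizontal; tool y horizontal
    a,e=np.radians([az,el]);z=np.array([np.cos(a)*np.cos(e),np.sin(a)*np.cos(e),-np.sin(e)]);y=np.array([-np.sin(a),np.cos(a),0])
    return R.from_matrix(np.c_[np.cross(y,z),y,z])
def rows(wps,g,start=None):
    """wps: list of (pos, Rot, n)"""
    s=status.sense();p=np.array(s["ee_pos"]);w,x,y,z=s["tcp_rot"];q=R.from_quat([x,y,z,w])
    for P,Q,n in wps:
        rv=(q.inv()*Q).as_rotvec();p0,q0=p,q
        for i in range(n):
            qi=q0*R.from_rotvec(rv*(i+1)/n);pi=p0+(np.array(P)-p0)*(i+1)/n
            d=np.round(q.inv().apply(pi-p)*1e3);r=np.round(np.degrees((q.inv()*qi).as_rotvec()),1)
            print(",".join(f"{v:g}" for v in [g,*d+0,*r+0]))
            p=p+q.apply(d/1e3);q=q*R.from_rotvec(np.radians(r))
    print("end",p.round(4))
E
python3 - <<'E'
from plan import *
rows([([.33,0.1,.24],Rt(14,65),12),([.4226,-.3176,.12],Rt(14,45),13)],0)
E
```

```text
0,-23,-29,-1,-0.6,-2,-2.8
0,-22,-29,0,-0.6,-2,-2.7
0,-20,-31,0,-0.6,-2.1,-2.8
0,-19,-32,1,-0.7,-2,-2.8
0,-17,-32,0,-0.6,-2,-2.8
0,-15,-34,1,-0.6,-2,-2.7
0,-14,-34,2,-0.6,-2.1,-2.8
0,-12,-35,1,-0.6,-2,-2.8
0,-10,-35,1,-0.6,-2,-2.8
0,-9,-36,1,-0.6,-2,-2.7
0,-7,-36,2,-0.7,-2,-2.8
0,-5,-36,1,-0.6,-2.1,-2.8
0,5,-33,8,0,-1.5,0
0,5,-33,8,0,-1.6,0
0,5,-33,7,0,-1.5,0
0,5,-33,8,0,-1.5,0
0,6,-33,7,0,-1.6,0
0,5,-32,8,0,-1.5,0
0,6,-33,7,0,-1.5,0
0,7,-33,7,0,-1.6,0
0,6,-33,6,0,-1.5,0
0,6,-33,7,0,-1.6,0
0,7,-33,6,0,-1.5,0
0,7,-33,7,0,-1.5,0
0,7,-33,6,0,-1.6,0
end [ 0.4228 -0.3177  0.1196]
```

Request:
{"fn": "arm_command", "kwargs": {"series": [0,-23,-29,-1,-0.6,-2,-2.8,0,-22,-29,0,-0.6,-2,-2.7,0,-20,-31,0,-0.6,-2.1,-2.8,0,-19,-32,1,-0.7,-2,-2.8,0,-17,-32,0,-0.6,-2,-2.8,0,-15,-34,1,-0.6,-2,-2.7,0,-14,-34,2,-0.6,-2.1,-2.8,0,-12,-35,1,-0.6,-2,-2.8,0,-10,-35,1,-0.6,-2,-2.8,0,-9,-36,1,-0.6,-2,-2.7], "grip_force": 25}}

```text
clock: 1.53
ee_pos: [0.3054, 0.1694, 0.2394]
tcp_rot: [0.181, -0.072, 0.981, 0.022]
force: [0.6, -0.2, -0.0]
width: 1.002
grip_force: 0.0
```

Request:
{"fn": "arm_command", "kwargs": {"series": [0,-7,-36,2,-0.7,-2,-2.8,0,-5,-36,1,-0.6,-2.1,-2.8,0,5,-33,8,0,-1.5,0,0,5,-33,8,0,-1.6,0,0,5,-33,7,0,-1.5,0,0,5,-33,8,0,-1.5,0,0,6,-33,7,0,-1.6,0,0,5,-32,8,0,-1.5,0,0,6,-33,7,0,-1.5,0]}}

```text
clock: 2.28
ee_pos: [0.3927, -0.095, 0.1788]
tcp_rot: [0.283, -0.088, 0.955, 0.029]
force: [-0.6, -0.4, -0.8]
width: 0.999
grip_force: 0.0
```

Run:
```python
from plan import *
s=status.sense();print(s["clock"],s["qpos"].round(2),s["ee_pos"].round(3),s["tcp_rot"].round(3),s["force"].round(1))
rows([([.4226,-.3176,.0986],Rt(14,45),7)],0)
```

```text
2.2833 [-0.76 -0.61  2.12  0.48  1.3  -2.56] [ 0.393 -0.095  0.179] [ 0.283 -0.088  0.955  0.029] [-0.6 -0.4 -0.8]
0,8,-32,9,-0.3,-1.7,-0.4
0,8,-32,8,-0.2,-1.7,-0.4
0,8,-32,7,-0.3,-1.7,-0.4
0,9,-32,8,-0.2,-1.7,-0.4
0,9,-32,7,-0.3,-1.7,-0.4
0,10,-32,6,-0.3,-1.7,-0.4
0,10,-32,6,-0.2,-1.8,-0.4
end [ 0.4226 -0.3173  0.099 ]
```

Request:
{"fn": "arm_command", "kwargs": {"series": [0,0,0,-3,0,0,7.1,0,0,0,-3,0,0,7.1,0,0,0,-3,0,0,7.1,0,0,0,-3,0,0,7.1,0,0,0,-3,0,0,7.1,0,0,0,0,0,0,7.1,0,0,0,0,0,0,7.1,0,0,0,0,0,0,7.1,0,0,0,0,0,0,7.1,0,0,0,0,0,0,7.1]}}

```text
clock: 3.12
ee_pos: [0.3862, -0.0916, 0.1933]
tcp_rot: [0.213, 0.478, 0.831, 0.19]
force: [-0.5, 0.3, -0.3]
width: 1.002
grip_force: 0.0
```

Request:
{"fn": "arm_command", "kwargs": {"series": [0,0,0,0,0,0,7.1,0,0,0,0,0,0,7.1,0,0,0,0,0,0,7.1,0,0,0,0,0,0,7.1,0,0,0,0,0,0,7.1,0,0,0,0,0,0,7.1,0,0,0,0,0,0,7.1,0,0,0,0,0,0,7.1,0,0,0,0,0,0,7.1,0,0,0,0,0,0,7.1]}}

```text
clock: 3.95
ee_pos: [0.3862, -0.0916, 0.1933]
tcp_rot: [0.063, 0.872, 0.399, 0.278]
force: [-0.0, -0.1, 0.0]
width: 0.996
grip_force: 0.0
```

Request:
{"fn": "arm_command", "kwargs": {"series": [0,0,0,0,0,0,7.1,0,0,0,0,0,0,7.1,0,0,0,0,0,0,7.1,0,0,0,0,0,0,7.1,0,0,0,0,0,0,7.1]}}

```text
clock: 4.37
ee_pos: [0.3862, -0.0916, 0.1933]
tcp_rot: [-0.025, 0.952, 0.114, 0.284]
force: [-0.8, 0.4, 0.3]
width: 1.004
grip_force: 0.0
```

```bash
sed -i 's/    return R.from_matrix.*/    if FLIP: y=-y\n&/; s/^def Rt/FLIP=True\n&/' plan.py
python3 - <<'E'
from plan import *
s=status.sense();print(s["clock"],s["qpos"].round(2),s["ee_pos"].round(3),s["tcp_rot"].round(3),s["force"].round(1))
rows([([.4226,-.3176,.0986],Rt(14,45),8)],0)
E
```

```text
4.3667 [-0.77 -0.63  2.1   0.48  1.35  0.53] [ 0.386 -0.092  0.193] [-0.025  0.952  0.114  0.284] [-0.8  0.4  0.3]
0,-9,28,9,0.1,1.5,0
0,-8,29,9,0.2,1.5,0
0,-9,28,9,0.1,1.5,0.1
0,-9,28,8,0.2,1.5,0
0,-10,29,8,0.1,1.4,0
0,-9,28,8,0.2,1.5,0
0,-10,29,7,0.1,1.5,0
0,-10,28,7,0.2,1.5,0.1
end [ 0.4226 -0.3173  0.0985]
```

Request:
{"fn": "arm_command", "kwargs": {"series": [0,-9,28,9,0.1,1.5,0,0,-8,29,9,0.2,1.5,0,0,-9,28,9,0.1,1.5,0.1,0,-9,28,8,0.2,1.5,0,0,-10,29,8,0.1,1.4,0,0,-9,28,8,0.2,1.5,0,0,-10,29,7,0.1,1.5,0,0,-10,28,7,0.2,1.5,0.1,0,0,0,0,0,0,0]}}

```text
clock: 5.12
ee_pos: [0.4229, -0.3213, 0.0943]
tcp_rot: [-0.048, 0.918, 0.112, 0.378]
force: [-0.9, 0.3, -1.2]
width: 0.998
grip_force: 0.0
```

Run:
```python
from plan import *
from h import *
from cell import eyes
s=status.sense();print(s["clock"],s["qpos"].round(2),s["ee_pos"].round(3),s["tcp_rot"].round(3),s["force"].round(1))
o=[]
for n,r in(("side",(220,170,380,310)),("top",(240,170,360,275))):
    p=eyes.read_camera(n);im=p["image"].copy();a=im[r[1]:r[3],r[0]:r[2]];o.append(cv2.resize(a,(400,int(400*a.shape[0]/a.shape[1])),interpolation=2)[:345])
cv2.imwrite("pics/pre.png",np.hstack([x[:345] for x in o])[:,:,::-1])
rows([([.4775,-.304,.042],Rt(14,45),5)],0)
```

```text
5.1167 [-1.21 -0.01  1.96  0.84  1.23 -0.19] [ 0.423 -0.321  0.094] [-0.048  0.918  0.112  0.378] [-0.9  0.3 -1.2]
0,0,0,16,0,0,0
0,0,0,15,-0.1,0,0
0,0,0,16,0,0,0
0,0,0,16,-0.1,0,0.1
0,0,0,16,0,0.1,0
end [ 0.4775 -0.3041  0.0416]
```

View pics/pre.png

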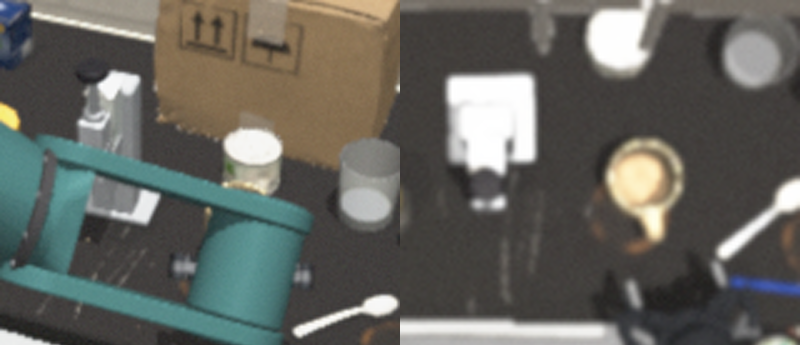

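In the top crop, the fingertips at (628,295) and (718,265) straddle the handle line, with the handle tip at (655,238) and the cup centre at (645,175). In the side crop the arm hides the mug. I'm advancing.

Request:
{"fn": "arm_command", "kwargs": {"series": [0,0,0,16,0,0,0,0,0,0,16,0,0,0,0,0,0,16,0,0,0,0,0,0,16,0,0,0,0,0,0,15,0,0,0,0,0,0,0,0,0,0]}}

```text
clock: 5.72
ee_pos: [0.4786, -0.3009, 0.0428]
tcp_rot: [-0.048, 0.917, 0.117, 0.379]
force: [-0.4, 0.8, 0.2]
width: 1.002
grip_force: 0.0
```

Request:
{"fn": "arm_command", "kwargs": {"series": [0.4,0,0,0,0,0,0,0.6,0,0,0,0,0,0,0.8,0,0,0,0,0,0,1,0,0,0,0,0,0,1,0,0,0,0,0,0,1,0,0,0,0,0,0,1,0,0,0,0,0,0,1,0,0,0,0,0,0]}}

```text
clock: 6.38
ee_pos: [0.4779, -0.3041, 0.044]
tcp_rot: [-0.046, 0.917, 0.115, 0.38]
force: [-5.6, 1.2, 6.4]
width: 0.244
grip_force: 24.6
```

Run:
```python
from plan import *
from h import *
from cell import eyes
s=status.sense();print(s["clock"],s["qpos"].round(2),s["ee_pos"].round(3),s["tcp_rot"].round(3),s["force"].round(1),s["width"],s["grip_force"])
p=eyes.read_camera("top");im=p["image"][190:265,255:355]
cv2.imwrite("pics/grip.png",cv2.resize(im,(600,450),interpolation=2)[:,:,::-1])
```

```text
6.3833 [-1.08  0.1   1.96  0.9   1.07 -0.22] [ 0.478 -0.304  0.044] [-0.046  0.917  0.115  0.38 ] [-5.6  1.2  6.4] 0.24387441627614834 24.569111827440793
```

View pics/grip.png

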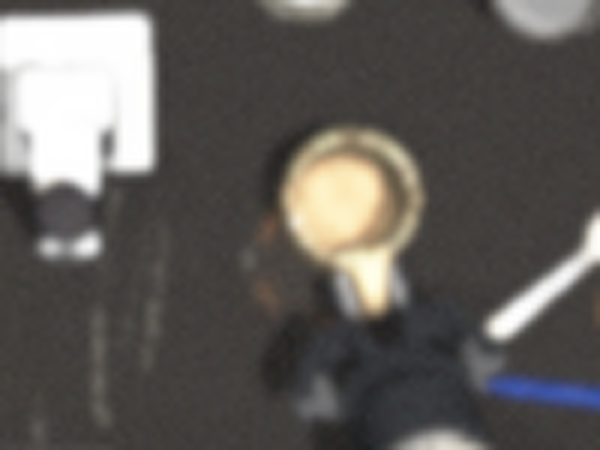

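The pads have the handle at about (372,290), with the cup centre at (353,198) and still standing. Now I slide it.

Run:
```python
from plan import *
s=status.sense();p=s["ee_pos"];w,x,y,z=s["tcp_rot"];q=R.from_quat([x,y,z,w])
rows([(p+[-.027,0,0],q,3),(p+[-.027,.166,0],q,12)],1)
```

```text
1,-6,-2,-6,0,0,0
1,-6,-2,-6,0,0,0
1,-6,-3,-7,0,0,0
1,2,-13,2,0,0,0
1,3,-14,3,0,0,0
1,2,-13,2,0,0,0
1,3,-14,3,0,0,0
1,2,-13,2,0,0,0
1,2,-13,3,0,0,0
1,3,-14,2,0,0,0
1,2,-13,2,0,0,0
1,3,-13,3,0,0,0
1,2,-14,2,0,0,0
1,2,-13,3,0,0,0
1,3,-14,2,0,0,0
end [ 0.4508 -0.1377  0.0442]
```

Request:
{"fn": "arm_command", "kwargs": {"series": [1,-6,-2,-6,0,0,0,1,-6,-2,-6,0,0,0,1,-6,-3,-7,0,0,0,1,2,-13,2,0,0,0,1,3,-14,3,0,0,0,1,2,-13,2,0,0,0,1,3,-14,3,0,0,0,1,2,-13,2,0,0,0]}}

```text
clock: 7.1
ee_pos: [0.4504, -0.2354, 0.0441]
tcp_rot: [-0.045, 0.917, 0.114, 0.38]
force: [0.4, -2.9, 2.5]
width: 0.244
grip_force: 24.7
```

Request:
{"fn": "arm_command", "kwargs": {"series": [1,2,-13,3,0,0,0,1,3,-14,2,0,0,0,1,2,-13,2,0,0,0,1,3,-13,3,0,0,0,1,0,0,0,0,0,0]}}

```text
clock: 7.52
ee_pos: [0.4511, -0.1778, 0.0437]
tcp_rot: [-0.047, 0.917, 0.116, 0.38]
force: [1.5, -0.0, 1.2]
width: 0.246
grip_force: 24.4
```

```bash
cat > look.py <<'E'
from plan import *
from h import *
from cell import eyes
import sys
s=status.sense();print(s["clock"],s["qpos"].round(2),s["ee_pos"].round(4),s["force"].round(1),s["width"].round(3),s["grip_force"].round(1))
o=[]
for n,r in(("side",(220,170,320,270)),("top",(230,180,320,270))):
    p=eyes.read_camera(n);np.savez(n+sys.argv[1]+".npz",image=p["image"],K=p["K"],pose=p["pose"]);o.append(cv2.resize(p["image"][r[1]:r[3],r[0]:r[2]],(400,400),interpolation=2))
cv2.imwrite(f"pics/{sys.argv[1]}.png",np.hstack(o)[:,:,::-1])
E
python3 look.py slide
```

```text
Traceback (most recent call last):
  File "look.py", line 5, in <module>
    s=status.sense();print(s["clock"],s["qpos"].round(2),s["ee_pos"].round(4),s["force"].round(1),s["width"].round(3),s["grip_force"].round(1))
                                                                                                  ^^^^^^^^^^^^^^^^
AttributeError: 'float' object has no attribute 'round'
```

Request:
{"fn": "arm_command", "kwargs": {"series": [1,2,-13,2,0,0,0,1,2,-13,3,0,0,0,1,3,-13,2,0,0,0,1,0,0,0,0,0,0]}}

```text
clock: 7.85
ee_pos: [0.4513, -0.1383, 0.0437]
tcp_rot: [-0.047, 0.917, 0.116, 0.38]
force: [0.8, 0.4, 1.2]
width: 0.245
grip_force: 24.5
```

```bash
sed -i 's/s\["width"\].round(3),s\["grip_force"\].round(1)/s["width"],s["grip_force"]/' look.py; python3 look.py slide
```

```text
7.85 [-0.9  -0.24  2.28  0.91  0.95 -0.08] [ 0.4513 -0.1383  0.0437] [0.8 0.4 1.2] 0.24476289752898853 24.50199078884907
```

View pics/slide.png

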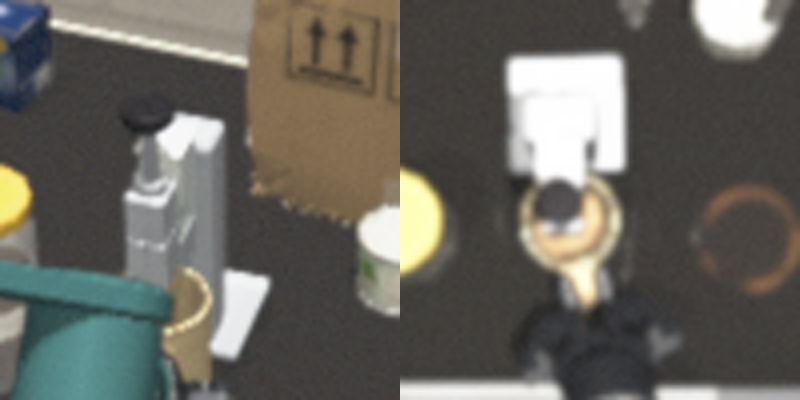

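The top crop shows the rim at x 520 to 622, centre about (571,224), with the head over it. I'll check centring numerically.

Run:
```python
from h import *
T=dict(np.load("topslide.npz"))
print(ray(T,(230+171/4.444-.4,180+224/4.444-.4),.101),(proj(T,[[.498,-.127,.101]])+.4-[230,180])*4.444+[400,0])
i=T["image"];h=cv2.cvtColor(i,cv2.COLOR_RGB2HSV)
m=((h[...,0]>8)&(h[...,0]<28)&(h[...,1]>50)&(h[...,2]>90))
print("tan cols by row");
for r in range(217,246):
    c=np.flatnonzero(m[r,250:290])+250
    if len(c): print(r,c.min(),c.max())
```

```text
[ 0.49361211 -0.13025206  0.101     ] [[567.12019462 218.5397358 ]]
tan cols by row
220 273 273
221 272 276
222 259 277
223 258 277
224 258 278
225 257 278
226 257 279
227 257 279
228 256 277
229 257 277
230 257 277
231 259 277
232 260 279
233 260 278
234 259 277
235 260 275
236 260 274
237 260 274
238 263 274
239 263 274
240 263 273
241 265 273
242 268 273
243 269 273
244 269 273
245 269 274
```

The mug is about 4 mm off. I'll nudge it, release, and back off.

Request:
{"fn": "arm_command", "kwargs": {"series": [1,2,-1,2,0,0,0,1,0,0,0,0,0,0,0.6,0,0,0,0,0,0,0.4,0,0,0,0,0,0,0.4,0,0,0,0,0,0,0.4,0,0,0,0,0,0]}}

```text
clock: 8.45
ee_pos: [0.4536, -0.1376, 0.0428]
tcp_rot: [-0.047, 0.917, 0.115, 0.379]
force: [0.3, -0.6, -0.5]
width: 0.6
grip_force: 0.0
```

Request:
{"fn": "arm_command", "kwargs": {"series": [0.4,0,0,-10,0,0,0,0.4,0,0,-15,0,0,0,0.4,0,0,-20,0,0,0,0.4,0,0,-20,0,0,0,0.4,0,0,-20,0,0,0,0.4,0,0,-20,0,0,0,1,0,0,0,0,0,0]}}

```text
clock: 9.03
ee_pos: [0.3817, -0.158, 0.1203]
tcp_rot: [-0.043, 0.917, 0.115, 0.381]
force: [0.7, -0.8, 0.4]
width: 0.477
grip_force: 0.0
```

```bash
python3 look.py rel
python3 - <<'E'
from plan import *
s=status.sense();p=s["ee_pos"]
for f in(0,):
  print(s["tcp_rot"].round(3))
  rows([([.40,-.13,.33],Rt(0,65),9),([.495,-.127,.31],Rt(0,89.9),8)],1)
E
```

```text
9.0333 [-1.15 -0.49  2.26  0.81  1.3  -0.03] [ 0.3817 -0.158   0.1203] [ 0.7 -0.8  0.4] 0.47695783549717663 0.0
[-0.046  0.917  0.115  0.38 ]
1,19,-2,-15,-0.9,-2.2,1.3
1,17,-3,-15,-0.9,-2.2,1.3
1,18,-2,-17,-0.9,-2.2,1.3
1,16,-3,-17,-0.9,-2.3,1.3
1,16,-3,-17,-0.8,-2.2,1.3
1,15,-3,-18,-0.9,-2.2,1.4
1,14,-3,-19,-0.9,-2.2,1.3
1,14,-3,-20,-0.9,-2.2,1.3
1,12,-3,-20,-0.9,-2.2,1.3
1,10,0,7,0,-3.1,0
1,10,-1,7,0,-3.1,0
1,10,0,6,0,-3.1,0
1,11,0,6,0,-3.2,0
1,11,-1,5,0,-3.1,0
1,12,0,4,0,-3.1,0
1,11,0,4,0,-3.1,0
1,12,-1,3,0,-3.1,0
end [ 0.4948 -0.1268  0.3103]
```

View pics/rel.png

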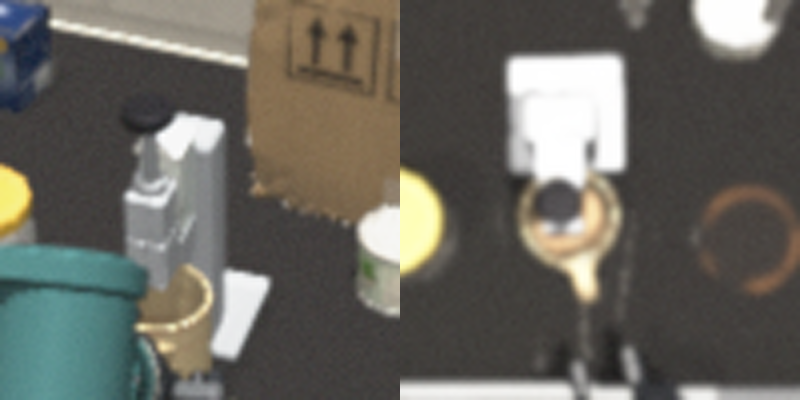

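Released: rim centre is about (570,220), within 1 to 2 mm of the expected spout spot (567,219), and the mug stands. Moving above the knob with the fingers shut.

Request:
{"fn": "arm_command", "kwargs": {"series": [1,19,-2,-15,-0.9,-2.2,1.3,1,17,-3,-15,-0.9,-2.2,1.3,1,18,-2,-17,-0.9,-2.2,1.3,1,16,-3,-17,-0.9,-2.3,1.3,1,16,-3,-17,-0.8,-2.2,1.3,1,15,-3,-18,-0.9,-2.2,1.4,1,14,-3,-19,-0.9,-2.2,1.3,1,14,-3,-20,-0.9,-2.2,1.3,1,12,-3,-20,-0.9,-2.2,1.3,1,0,0,0,0,0,0]}}

```text
clock: 9.97
ee_pos: [0.4028, -0.1283, 0.3352]
tcp_rot: [0.001, 0.976, 0.003, 0.22]
force: [-0.3, -0.8, 0.8]
width: 0.001
grip_force: 0.0
```

Request:
{"fn": "arm_command", "kwargs": {"series": [1,10,0,7,0,-3.1,0,1,10,-1,7,0,-3.1,0,1,10,0,6,0,-3.1,0,1,11,0,6,0,-3.2,0,1,11,-1,5,0,-3.1,0,1,12,0,4,0,-3.1,0,1,11,0,4,0,-3.1,0,1,12,-1,3,0,-3.1,0,1,0,0,0,0,0,0]}}

```text
clock: 10.72
ee_pos: [0.4977, -0.125, 0.3044]
tcp_rot: [-0.003, 1.0, 0.003, -0.003]
force: [-0.1, 0.2, -0.5]
width: 0.003
grip_force: 0.0
```

```bash
python3 - <<'E'
from plan import *
s=status.sense();print(s["clock"],s["qpos"].round(2),s["ee_pos"].round(4),s["tcp_rot"].round(3),s["force"].round(1),s["width"])
rows([([.495,-.127,.278],Rt(0,89.9),3)],1)
E
python3 look.py above
```

```text
10.7167 [-0.36  0.01  1.31  0.    1.83  1.21] [ 0.4977 -0.125   0.3044] [-0.003  1.     0.003 -0.003] [-0.1  0.2 -0.5] 0.0029321810659561614
1,-1,1,9,-0.1,0.2,0.1
1,-1,0,9,-0.1,0.1,0.1
1,-1,1,8,-0.1,0.2,0.1
end [ 0.4946 -0.1269  0.2784]
10.7167 [-0.36  0.01  1.31  0.    1.83  1.21] [ 0.4977 -0.125   0.3044] [-0.1  0.2 -0.5] 0.0029321810659561614 0.0
```

View pics/above.png

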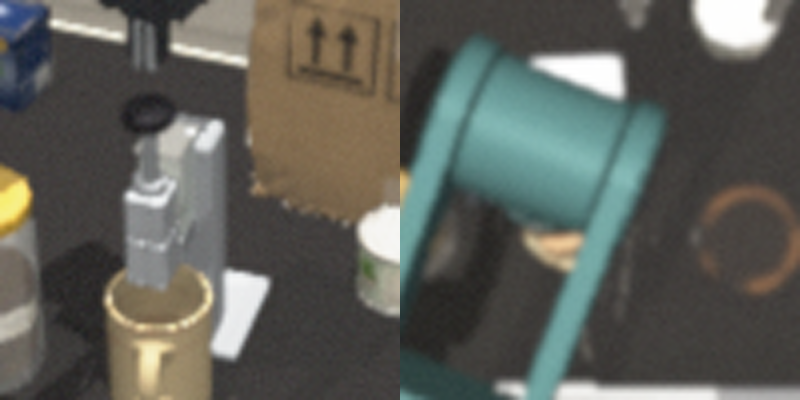

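The side crop shows the shut fingertips at (145,65), directly above the knob at (147,108). The mug's rim, centred at (160,298), is under the spout at (148,280). Pressing.

Request:
{"fn": "arm_command", "kwargs": {"series": [1,-1,1,9,0,0,0,1,-1,1,9,0,0,0,1,-1,0,9,0,0,0,1,0,0,6,0,0,0,1,0,0,6,0,0,0,1,0,0,6,0,0,0,1,0,0,6,0,0,0,1,0,0,0,0,0,0]}}

```text
clock: 11.48
ee_pos: [0.4912, -0.1281, 0.2588]
tcp_rot: [-0.001, 1.0, 0.001, 0.0]
force: [-4.1, 0.4, 4.2]
width: -0.004
grip_force: 2.3
```

Request:
{"fn": "arm_command", "kwargs": {"series": [1,0,0,4,0,0,0,1,0,0,4,0,0,0,1,0,0,2,0,0,0,1,0,0,0,0,0,0]}}

```text
clock: 11.82
ee_pos: [0.4917, -0.1282, 0.2499]
tcp_rot: [-0.0, 1.0, 0.001, 0.001]
force: [-3.9, 0.2, 6.2]
width: -0.003
grip_force: 2.9
```

Request:
{"fn": "arm_command", "kwargs": {"series": [1,0,0,3,0,0,0,1,0,0,3,0,0,0,1,0,0,0,0,0,0]}}

```text
clock: 12.07
ee_pos: [0.4917, -0.1282, 0.2442]
tcp_rot: [-0.0, 1.0, 0.001, 0.001]
force: [-3.8, 0.1, 6.4]
width: -0.001
grip_force: 3.4
```

Request:
{"fn": "arm_command", "kwargs": {"series": [1,0,0,2,0,0,0,1,0,0,2,0,0,0,1,0,0,0,0,0,0]}}

```text
clock: 12.32
ee_pos: [0.4918, -0.1282, 0.2429]
tcp_rot: [0.0, 1.0, 0.001, 0.002]
force: [-6.5, 1.0, 13.6]
width: -0.002
grip_force: 6.7
```

The knob is on its stop: force has jumped to 13.6 N at z = 0.243. I'll hold there, then let it rise.

Request:
{"fn": "arm_command", "kwargs": {"series": [1,0,0,1,0,0,0,1,0,0,0,0,0,0,1,0,0,-8,0,0,0,1,0,0,-10,0,0,0,1,0,0,-15,0,0,0,1,0,0,-20,0,0,0,1,0,0,0,0,0,0,1,0,0,0,0,0,0,1,0,0,0,0,0,0,1,0,0,0,0,0,0]}}

```text
clock: 13.15
ee_pos: [0.4916, -0.1279, 0.2893]
tcp_rot: [-0.001, 1.0, 0.001, -0.001]
force: [0.7, -0.7, 0.2]
width: 0.003
grip_force: 0.0
```

```bash
python3 look.py one
```

```text
13.15 [-0.37 -0.01  1.36  0.    1.8   1.2 ] [ 0.4916 -0.1279  0.2893] [ 0.7 -0.7  0.2] 0.0029901460656815114 0.0
```

View pics/one.png

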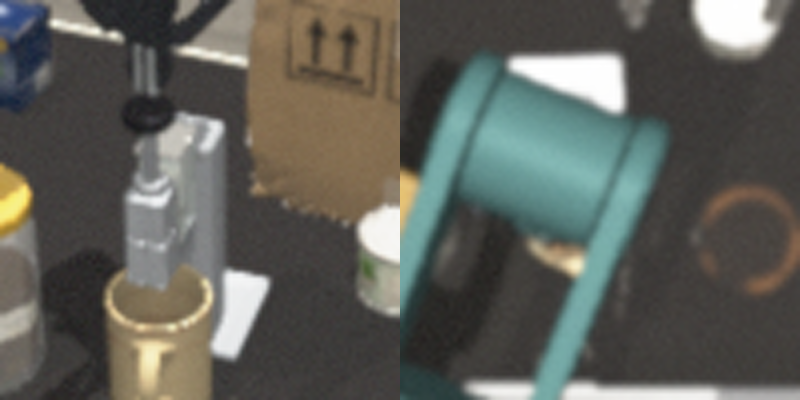

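The knob is back up in the side crop at (147,112), and the mug is unchanged with its rim at (160,298). Second stroke, to the same depth.

Request:
{"fn": "arm_command", "kwargs": {"series": [1,0,0,10,0,0,0,1,0,0,8,0,0,0,1,0,0,7,0,0,0,1,0,0,7,0,0,0,1,0,0,7,0,0,0,1,0,0,6,0,0,0,1,0,0,4,0,0,0,1,0,0,3,0,0,0,1,0,0,0,0,0,0,1,0,0,0,0,0,0]}}

```text
clock: 14.08
ee_pos: [0.492, -0.1281, 0.2429]
tcp_rot: [0.0, 1.0, 0.001, 0.003]
force: [-3.9, 1.7, 14.6]
width: -0.001
grip_force: 7.3
```

Bottomed again at z = 0.243 and 14.6 N. I'll let the knob up and move clear so I can see into the mug.

Request:
{"fn": "arm_command", "kwargs": {"series": [1,0,0,1,0,0,0,1,0,0,0,0,0,0,1,0,0,-8,0,0,0,1,0,0,-10,0,0,0,1,0,0,-15,0,0,0,1,0,0,-20,0,0,0,1,0,0,-20,0,0,0,1,0,0,-20,0,0,0]}}

```text
clock: 14.75
ee_pos: [0.4916, -0.128, 0.3308]
tcp_rot: [-0.001, 1.0, 0.001, -0.0]
force: [0.2, 0.7, -0.4]
width: 0.001
grip_force: 0.0
```

Request:
{"fn": "arm_command", "kwargs": {"series": [1,-35,0,0,0,0,0,1,-35,0,0,0,0,0,1,-35,0,0,0,0,0,1,-35,0,0,0,0,0,1,-20,-30,0,0,0,0,1,0,-35,0,0,0,0,1,0,-35,0,0,0,0,1,0,-35,0,0,0,0,1,0,-35,0,0,0,0,1,0,0,0,0,0,0]}}

```text
clock: 15.58
ee_pos: [0.3306, 0.0468, 0.3306]
tcp_rot: [-0.002, 1.0, 0.006, 0.0]
force: [-1.0, -0.3, 0.0]
width: -0.0
grip_force: 0.0
```

```bash
sed -i 's/(220,170,320,270)/(235,180,285,230)/;s/(230,180,320,270)/(248,212,288,252)/' look.py; python3 look.py end
python3 - <<'E'
from h import *
a=dict(np.load("sideend.npz"));b=dict(np.load("side0.npz"));print(a["image"][190:230,235:262].mean((0,1)),b["image"][190:230,235:262].mean((0,1)))
E
```

```text
15.5833 [-0.03 -0.4   1.59  0.01  1.94  1.53] [0.3306 0.0468 0.3306] [-1.  -0.3  0. ] -0.0004130471170179358 0.0
[85.31851852 83.48611111 82.94814815] [85.38240741 83.43703704 82.96759259]
```

View pics/end.png

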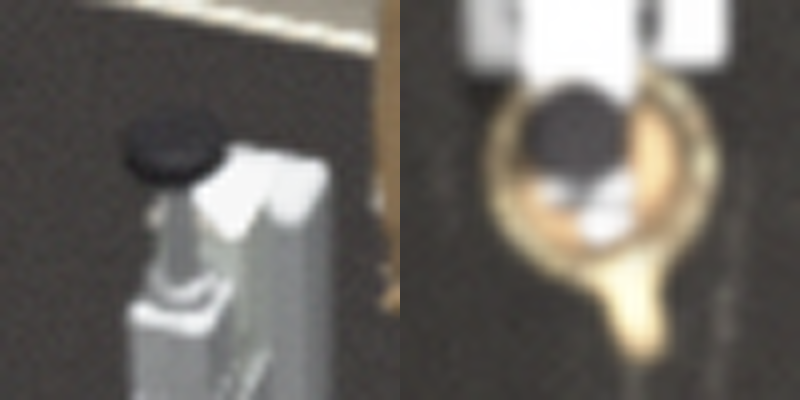

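The side crop shows the knob fully up at (173,145). In the top crop a white lump lies in the mug at (607,222), and the head hides the rest of the cup floor. The mug is centred, and both strokes reached the same stop, so I'm handing in.

```bash
python3 -c "
from cell import job
print(job.close_job())"
```

```text
the job is handed in; nothing more can be done
None
```

The tan mug stands upright under the spout after two full knob strokes, and I handed the job in at about 15.6 s; I could see one lump in the mug, but the dispenser head hid the rest of its floor, so the second is inferred from both strokes reaching the same stop, and no verdict came back.

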